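# Open the catch-locked drawer with a push dowel, put the small tools away and shut it

### The arm

A 6-joint arm with a two-finger parallel gripper is mounted at the origin on a cart in front of the work surface, level with it; the furniture and walls round the work are solid. World frame = base frame: x ahead of the robot, y to its left, z up, the work surface at z = 0. Lengths are in m, angles in rad, forces in N, time in s.
With the tool pointing down it reaches from about 0.225 to 0.875 m from the base axis. Payload 3.4 kg.
Tool frame: the origin (TCP) lies midway between the tips of the shut fingers; the grasp point (between the pads) lies 19 mm behind it (pinch_z is the distance from the TCP to the grasp point, in m); z points along the fingers, y is the line along which they close (so a half turn about z gives the same grasp; the last joint's range is limited). The gripper opens to 85 mm and grips with 20 to 120 N. Pads are 22 mm wide; open, the fingers measure 114 mm over their backs; the gripper's body (76 mm by 85 mm) begins 54 mm behind the grasp point. The pads swing forward as they close: fully open they stand 13 mm farther back than shut.
Start: joints at [-1.302, 0.276, 1.505, -0, 1.361, -0.121], TCP at [0.219, -0.532, 0.197] pointing down, gripper open.
Joint ranges: [-2.89, 2.89], [-0.75, 2.08], [0.22, 2.7], [-1.18, 4.32], [0.11, 2.71], [-2.7, 2.7]. Speed limits (rad/s): [2.57, 2.57, 3.14, 3.14, 3.14, 3.14].

### API

Orientations are given as a unit quaternion [w, x, y, z].
In Python, from rig import get_state, get_image, sign_off, pinch_z gives the robot as it stands.
- The arm moves only by the tool send_rows, never from a script. Its argument "steps" is one flat list of numbers, 5 for each row, row after row: the gripper's target within -1 to 1 (fully open at 1, half-way at 0, shut at -1), then the shift along the tool's x, y, z in cm, then the turn about the tool's z in degrees. In form: [gripper, x, y, z, roll, gripper, x, y, z, roll, ...]. A call has 1 to 12 rows; each row shifts and turns the commanded pose from where the row before left it, along the tool's axes as they then stand; what a row does not reach is not made up. A row lasts 1/10 s, in which the tool goes at most 50 mm and 8.59 degrees, less where a joint would pass 70% of its speed; a pose out of reach is approached as far as the arm can. A call is refused whole if a number of a shift passes 5 or a number of a turn 8.59, either way. A call with a gripper value outside its range is refused whole. The fingers move at their own pace and stop on an object; "newtons" is the grip in N (left out, the last holds). Time passes only in rows, so rows that do not move let the fingers close. It gives the time, the measured TCP pose, the force, the opening and the grip force at its end, in the units of the state.
- get_state(): the state, without advancing time (a new reading comes with each control period).
- get_image(name): name is "scene" or "top" or "wrist"; returns a dict with "color" (400x640x3 uint8, red, green, blue), "mtx" (3x3 intrinsics, pixels), "T" (4x4, takes a point from camera to world coordinates); the wrist camera has in their place "mount" (4x4, takes a point from camera to tool coordinates, whose origin is the TCP and whose axes are the flange's). Camera axes: x right, y down, z forward; pixel columns grow to the right and rows downward; lengths in m; the calibration is good to about 2 mm. A picture is of the moment at which its call begins: read the wrist's pose just before it. There is no depth.
- sign_off(): hands the job in; it is judged then, once.
The state is a dict: "clock": time; "qpos": joint angles; "qd": joint speeds; "effort": joint torques, N m; "position": TCP position; "ee_rot": TCP orientation; "contact_force": force on the tool from outside, world axes, zero at the start; "moment": the same for the moment, N m; "width": finger opening in m; "gripper_force": force on a finger pad.
Only numpy, scipy, OpenCV 4.12 (cv2) and the standard library are available. Lean on these libraries where they do the work, as an engineer would, in place of code of your own. Each camera call takes 0.05 s, during which the arm holds its last target. There are 200 camera calls.

### The job

The little plywood drawer cabinet is held shut by a hidden spring catch. Take the push dowel out of the tool tray, push it into the small hole in the back of the cabinet until the catch lets go and the drawer jumps out a little, then lay the dowel back in the tray and leave the tray's other tools in it. Pull the drawer right out, put the tape measure, the folding hex-key set and the carton of screws (whichever of them lie on this stand) inside, and push the drawer home until it latches; leave the offcut, mug, tin and folding rule where they are.

Things in the scene. Friction and masses are not known exactly. Their poses are not given: they have to be found in the camera images.
- cabinet: low plywood cabinet with one drawer, fixed: 205 mm deep (its x), 250 wide (its y), 115 high. Origin: centre of its underside, on the stand top. The drawer opens along its -x axis, about towards world +y (the robot's left); its +x face is its back, with the release hole, about towards world -y. A folding rule 16 mm high lies on its top.
- hole (a point): centre of the 26 mm round release hole, on the outer face of the cabinet's back wall (10 mm thick), 75 mm above the stand; axes as the cabinet's. A tool pushed in straight along the cabinet's -x axis meets the latch's upright steel push plate (40 mm wide) 20 mm inside the outer face; the catch lets go at about 30 mm and the plate stops at about 38 mm.
- latch (a joint): the sprung latch lever, rad: 0 at rest (holding the drawer or sprung back), 0.5 pressed to its stop. It lets the drawer go at about 0.25. Pressing takes about 2 N at first and about 5 N at the stop; it springs back when let go.
- drawer (a joint): how far the drawer is out, m: 0 latched shut, 0.135 fully out. When the catch lets go a spring throws it out to about 0.05; from there it slides with about 1.5 N and stays where left. Pushed home against that spring (up to 5 N, plus a few N for the catch) it latches by itself at 0; it can go at most 4 mm past it.
- drawer_front (a point): middle of the top edge of the drawer's front panel, 100 mm above the stand; moves with the drawer, axes as the cabinet's. Plain panel without handle: 12 mm thick (6 mm either side of this point along x), 246 wide, from 4 to 100 mm above the stand. Once the drawer has jumped out its top edge can be pinched from above, one finger behind it.
- drawer_in (a point): centre of the drawer's inner floor, 12 mm above the stand; moves with the drawer, axes as the cabinet's. Inside 128 mm (x) by 210 mm (y); side and rear walls rise 43 mm above this floor, the front panel 88 mm; 93 mm to the cabinet's top board when shut. With the drawer fully out the cabinet's front edge is 71 mm behind this point.
- tray: open wooden tray, fixed, 192 mm (x) by 250 mm (y) by 40 mm high, walls and floor 6 mm. Origin: centre of its underside on the stand.
- dowel: push dowel, pale wood, 175 mm long: square handle 22 x 22 x 75 mm, then a round shank 14 mm thick, 100 mm long, with a blunt end. Origin: on its axis at mid length; x points to the blunt end (+87.5 mm); handle from -87.5 to -12.5 mm. 0.09 kg, balances 24 mm behind the origin. Starts lying in the tray, blunt end about towards world +y.
- dowel_tip (a point): centre of the blunt end of the push dowel's round shank
- stick: plain square wooden stick in the tray, 190 x 20 x 20 mm, lying along its x; origin: centre of its underside. Not the dowel.
- blade_spanner: steel spanner in the tray, 190 mm long along its y, 44 mm wide at the jaw, 9 mm thick; origin: centre of its underside
- tape_measure: orange tape measure standing on its edge on the stand (not the one on the saw table behind), 36 (x) by 76 (y) by 63 mm high; origin: centre of its underside. To put away; may be absent.
- hex_keys: folding hex-key set, 29 (x) by 99 (y) by 22 mm high; origin: centre of its underside. To put away; may be absent.
- screw_box: small shut carton of screws, 56 (x) by 96 (y) by 52 mm high, 0.45 kg; origin: centre of its underside. To put away; may be absent.
- offcut_cube: timber offcut, 52 x 56 x 45 mm high, standing beside the things to put away; leave it. Origin: centre of its underside.
- mug: mug, 86 x 116 x 90 mm high, at the back of the stand; leave it. Origin: centre of its underside.
- wax_tin: flat round tin, 86 mm across and 26 mm high, on the stand between tray and cabinet; leave it. Origin: centre of its underside.
- folding_rule: shut folding rule, 237 mm long along its y, 22 mm wide, 16 mm high, lying on top of the cabinet; leave it. Origin: centre of its underside.

How it is judged:
On the way, in this order (a step that is already met when the one before it is completed fails the run):
1. the dowel, pushed into the hole, presses the latch off (value of joint latch above 0.22 rad and x of dowel_tip in the frame of hole below -0.02 m and distance between dowel_tip and hole below 0.05 m), for 0.1 s.
2. the drawer is pulled out (value of joint drawer above 0.11 m), for 0.2 s.
3. all the things to put away lie in the drawer (x of tape_measure in the frame of drawer_in between -0.064 and 0.064 m and y of tape_measure in the frame of drawer_in between -0.105 and 0.105 m and z of tape_measure in the frame of drawer_in between -0.02 and 0.06 m and x of hex_keys in the frame of drawer_in between -0.064 and 0.064 m and y of hex_keys in the frame of drawer_in between -0.105 and 0.105 m and z of hex_keys in the frame of drawer_in between -0.02 and 0.06 m and x of screw_box in the frame of drawer_in between -0.064 and 0.064 m and y of screw_box in the frame of drawer_in between -0.105 and 0.105 m and z of screw_box in the frame of drawer_in between -0.02 and 0.06 m), for 0.2 s.
At the end, for the whole second after the job is handed in: The drawer is latched shut (within 6 mm of home, latch sprung back) with the tape measure, hex-key set and screw carton that were there inside it; dowel, stick and spanner lie in the tray; all at rest (all of step 3 and value of joint drawer below 0.006 m and value of joint latch below 0.08 rad and x of dowel in the frame of tray between -0.095 and 0.095 m and y of dowel in the frame of tray between -0.125 and 0.125 m and z of dowel in the frame of tray between -0.02 and 0.06 m and x of stick in the frame of tray between -0.095 and 0.095 m and y of stick in the frame of tray between -0.125 and 0.125 m and z of stick in the frame of tray between -0.02 and 0.06 m and x of blade_spanner in the frame of tray between -0.095 and 0.095 m and y of blade_spanner in the frame of tray between -0.125 and 0.125 m and z of blade_spanner in the frame of tray between -0.02 and 0.06 m and linear speed of each of tape_measure, hex_keys, screw_box, dowel below 0.02 m/s); the robot touches nothing.
It fails at once if the timber offcut is shifted by more than 5 cm (distance of offcut_cube from where it was at the start of the episode above 0.05 m).
It fails at once if the mug is shifted by more than 5 cm (distance of mug from where it was at the start of the episode above 0.05 m).
It fails at once if the round tin is shifted by more than 5 cm (distance of wax_tin from where it was at the start of the episode above 0.05 m).
It fails at once if the folding rule is shifted by more than 5 cm (distance of folding_rule from where it was at the start of the episode above 0.05 m).
Of tape_measure, hex_keys, screw_box only 2 to 3 are there at a start; the rules pass over those that are not, and their reading is None.
At some moment in a run one of hex_keys, screw_box may be knocked a few centimetres aside while the robot is not near it.
Once in a run the grip may slacken for a moment while it holds something.
It also fails if it takes over 208 s, if anything falls off the work surface, if the arm or the gripper's body presses on something with over 40 N, if the wrist force passes 120 N, or if a joint passes its speed limit or range.

## Working session

There is one attempt and no reset: what is moved stays moved. The work goes in short steps, Python scripts to look and compute and a tool call to move; the robot and the scene stay as the last step left them, time stands still between calls to the robot, and variables do not carry over. Pictures are saved under pics/ and viewed, at most 14 in all, crops included, and the job is handed in when it is done.

Besides the shell and the picture viewer there is one more tool, called after "Call:" by a JSON object that holds its "op" and its "data". send_rows: Moves the arm, as the interface text tells. Its arguments: {"type":"object","properties":{"steps":{"type":"array"},"newtons":{"type":"number"}},"required":["steps"]}

```bash
ls; mkdir -p pics
cat > h.py <<'E'
import numpy as np, cv2
from rig import get_state, get_image, sign_off, pinch_z
from scipy.spatial.transform import Rotation as R
def pose():
    s=get_state(); q=s["ee_rot"]; T=np.eye(4)
    T[:3,:3]=R.from_quat([q[1],q[2],q[3],q[0]]).as_matrix(); T[:3,3]=s["position"]; return T
def cam(n):
    P=pose(); im=get_image(n); T=P@np.array(im["mount"]) if n=="wrist" else np.array(im["T"])
    return im["color"],np.array(im["mtx"]),T
def ray(K,T,uv,z):
    d=T[:3,:3]@np.linalg.inv(K)@[uv[0],uv[1],1]; o=T[:3,3]; return o+d*(z-o[2])/d[2]
def proj(K,T,p):
    c=np.linalg.inv(T)@np.r_[p,1]; u=K@c[:3]; return u[:2]/u[2]
def save(c,n): cv2.imwrite(f"pics/{n}.png",c[:,:,::-1])
def snap(n,f):
    c,K,T=cam(n); save(c,f); np.savez(f"pics/{f}.npz",c=c,K=K,T=T); return c,K,T
def load(f): d=np.load(f"pics/{f}.npz"); return d["c"],d["K"],d["T"]
E
python3 - <<'E'
from h import *
for n in ("top","scene","wrist"):
    c,K,T=snap(n,n+"0"); print(n,K.round(1).tolist(),T.round(3).tolist())
print(get_state(),pinch_z)
E
```

```text
pics
top [[424.7, 0.0, 312.1], [0.0, 424.7, 200.1], [0.0, 0.0, 1.0]] [[0.001, -0.997, 0.072, 0.469], [-1.0, -0.002, -0.02, -0.01], [0.02, -0.072, -0.997, 1.284], [0.0, 0.0, 0.0, 1.0]]
scene [[386.4, 0.0, 321.9], [0.0, 386.4, 199.2], [0.0, 0.0, 1.0]] [[-0.856, -0.265, 0.443, 0.124], [-0.516, 0.47, -0.716, 0.624], [-0.018, -0.842, -0.539, 0.587], [0.0, 0.0, 0.0, 1.0]]
wrist [[275.4, 0.0, 315.8], [0.0, 275.4, 196.4], [0.0, 0.0, 1.0]] [[0.381, -0.893, -0.238, 0.279], [-0.925, -0.369, -0.096, -0.505], [-0.002, 0.257, -0.966, 0.374], [0.0, 0.0, 0.0, 1.0]]
{'clock': 0.15, 'qpos': array([-1.30205142e+00,  2.76445038e-01,  1.50584890e+00, -1.90963594e-06,
        1.36070495e+00, -1.20997121e-01]), 'qd': array([-1.00194598e-03, -1.54963954e-03, -2.79744702e-03, -1.41162285e-03,
       -7.11619510e-04,  9.73389138e-05]), 'effort': array([ 8.40648900e-04, -4.17147553e+01, -2.46035349e+01, -1.95635694e-04,
        7.66248617e-03,  1.35788673e-05]), 'position': array([ 0.21834706, -0.53144533,  0.19603852]), 'ee_rot': array([-7.01128079e-04,  9.81072373e-01,  1.93640142e-01, -5.28257263e-05]), 'contact_force': array([ 0.32214506,  0.20265278, -0.20408033]), 'moment': array([-0.00061069, -0.01237905,  0.03580215]), 'gripper_force': 0.0, 'width': 0.08522076138125012} 0.0187
```

View pics/top0.png

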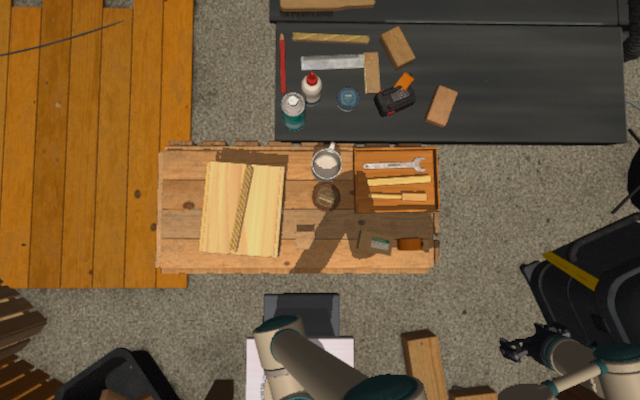

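View pics/scene0.png

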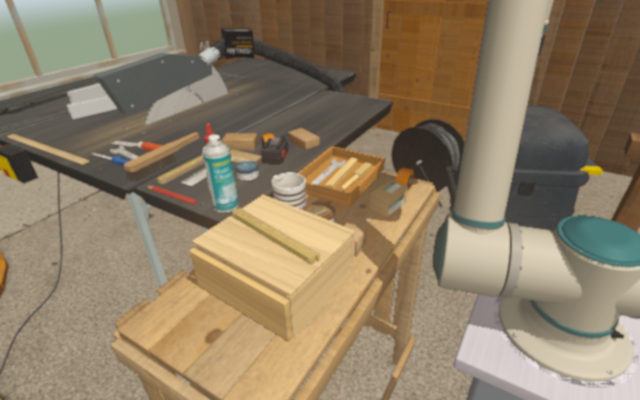

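View pics/wrist0.png

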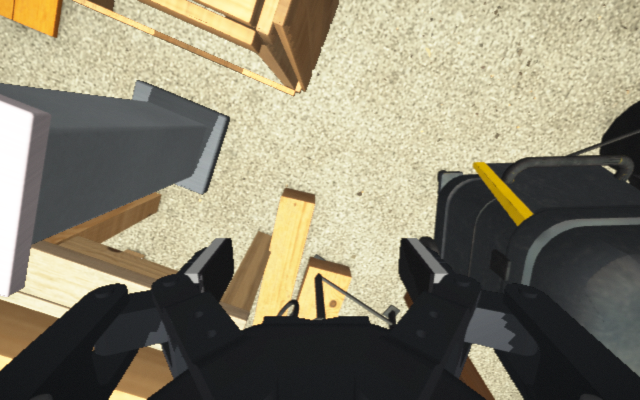

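The top view shows the cabinet at about (243,208), the tray at (396,180) with spanner, stick and dowel on rows 165/182/197, tin (326,196), mug (326,162), and objects near (375,242) and (410,243). Next I'll look at these up close.

Run:
```python
from h import *
c,K,T=load("top0")
a=cv2.resize(c[140:280,285:445],None,fx=5,fy=5,interpolation=cv2.INTER_CUBIC)[:600]
save(a,"crop1")
for n,uv,z in [("cab_c1",(208,162),.115),("cab_c2",(286,167),.115),("cab_c3",(278,257),.115),("cab_c4",(200,252),.115),("dow_tip",(371,196),.017),("dow_end",(427,198),.017),("boxA",(375,242),.05),("boxB",(410,243),.05),("tin",(326,196),.026),("mug",(326,162),.09),("tray1",(354,149),.04),("tray2",(437,148),.04),("tray3",(437,212),.04),("tray4",(357,213),.04)]:
    print(n,ray(K,T,uv,z).round(3))
```

```text
cab_c1 [0.658 0.254 0.115]
cab_c2 [0.645 0.039 0.115]
cab_c3 [0.397 0.059 0.115]
cab_c4 [0.411 0.271 0.115]
dow_tip [ 0.573 -0.213  0.017]
dow_end [ 0.567 -0.382  0.017]
boxA [ 0.436 -0.218  0.05 ]
boxB [ 0.433 -0.32   0.05 ]
tin [ 0.572 -0.077  0.026]
mug [ 0.663 -0.074  0.09 ]
tray1 [ 0.711 -0.16   0.04 ]
tray2 [ 0.715 -0.408  0.04 ]
tray3 [ 0.524 -0.404  0.04 ]
tray4 [ 0.521 -0.167  0.04 ]
```

View pics/crop1.png

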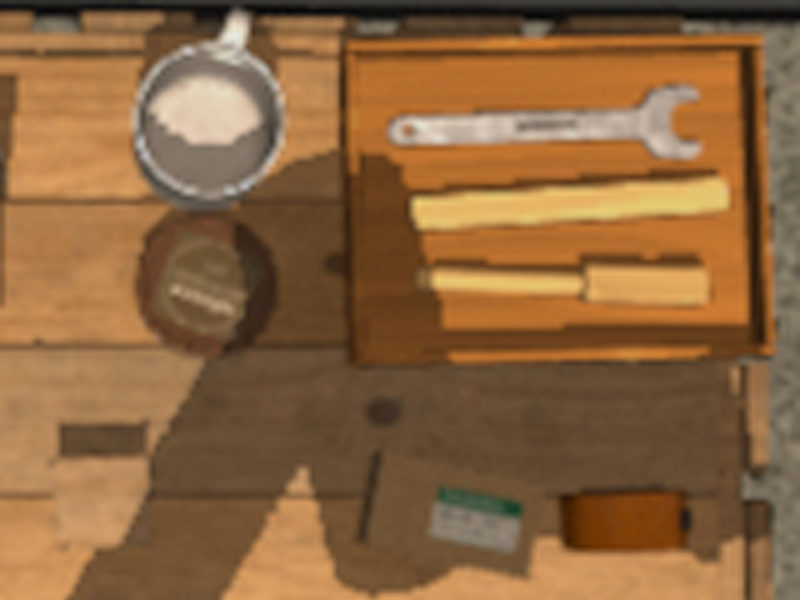

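Crop: carton at (455,515), tape measure at (625,520), offcut (102,490), spanner/stick/dowel in the tray; no hex-key set is visible so far. Moving to a wrist viewpoint.

Call:
{"op": "send_rows", "data": {"steps": [1,3.8,-2.6,0,0,1,3.8,-2.6,0,0,1,3.8,-2.6,0,0,1,3.8,-2.6,0,0,1,3.8,-2.6,0,0,1,3.8,-2.6,0,0,1,3.8,-2.6,0,0,1,3.8,-2.6,0,0,1,3.8,-2.6,0,0,1,3.8,-2.6,0,0,1,0,0,0,8.5,1,0,0,0,8.5]}}

```text
clock: 1.35
position: [0.4717, -0.1452, 0.1964]
ee_rot: [-0.0, 0.999, 0.045, -0.0]
contact_force: [-0.1, -0.8, 0.1]
width: 0.0853
gripper_force: 0.0
```

Call:
{"op": "send_rows", "data": {"steps": [1,0,0,0,5.2,1,0,0,0,0,1,0,0,0,0]}}

```text
clock: 1.65
position: [0.471, -0.1469, 0.1965]
ee_rot: [-0.0, 1.0, 0.002, -0.0]
contact_force: [0.6, -0.4, -0.2]
width: 0.0856
gripper_force: 0.0
```

Run:
```python
from h import *
c,K,T=snap("wrist","w1"); print(pose().round(3).tolist())
```

```text
[[1.0, 0.004, -0.0, 0.471], [0.004, -1.0, 0.0, -0.147], [-0.0, -0.0, -1.0, 0.197], [0.0, 0.0, 0.0, 1.0]]
```

View pics/w1.png

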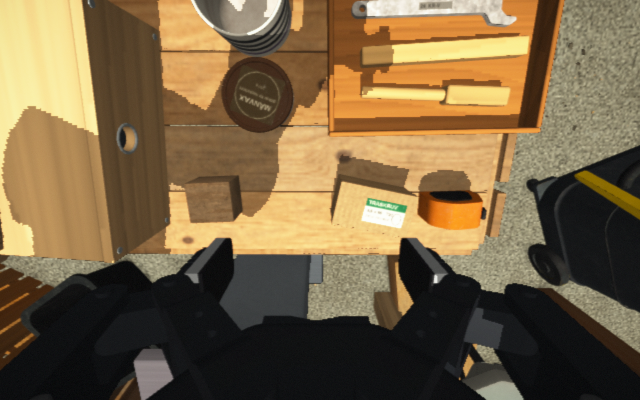

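The wrist picture shows the hole at (126,138), dowel tip (362,93), dowel handle (445–510,95), carton (372,208), tape (450,208), offcut (213,200), tin (258,94). There is no hex-key set.

Run:
```python
from h import *
c,K,T=load("w1")
def P(n,uv,z): print(n,ray(K,T,uv,z).round(4))
# masks
hsv=cv2.cvtColor(c,cv2.COLOR_RGB2HSV)
def rect(n,roi,lo,hi,z):
    x0,y0,x1,y1=roi; m=cv2.inRange(hsv[y0:y1,x0:x1],lo,hi); m=cv2.morphologyEx(m,cv2.MORPH_OPEN,np.ones((3,3)))
    cs,_=cv2.findContours(m,0,2); k=max(cs,key=cv2.contourArea)
    b=cv2.boxPoints(cv2.minAreaRect(k))+[x0,y0]; print(n,b.round(0).tolist()); 
    print([ray(K,T,p,z)[:2].round(3).tolist() for p in b])
rect("dowel",(345,78,525,110),(15,60,150),(35,170,255),.017)
rect("stick",(350,33,535,70),(15,60,120),(35,170,255),.026)
rect("tape",(410,180,500,240),(5,180,90),(15,255,255),.03)
g=cv2.cvtColor(c,cv2.COLOR_RGB2GRAY)
print("hole hsv",hsv[138,115:140].tolist())
a=np.hstack([cv2.resize(c[100:180,85:165],None,fx=5,fy=5,interpolation=2),cv2.resize(c[165:245,325:405],None,fx=5,fy=5,interpolation=2)])
save(a,"crop2")
P("backtop0",(68,0),.115);P("backtop1",(106,258),.115);P("backbot0",(157,0),0);P("backbot1",(170,246),0)
P("hole",(126,138),.075)
P("dtip",(362,93),.017);P("dend",(510,96),.017);P("dshoulder",(444,95),.017)
```

```text
dowel [[361.0, 102.0], [361.0, 81.0], [510.0, 86.0], [509.0, 107.0]]
[[0.563, -0.2], [0.586, -0.199], [0.581, -0.38], [0.558, -0.384]]
stick [[361.0, 46.0], [529.0, 35.0], [530.0, 56.0], [362.0, 68.0]]
[[0.622, -0.195], [0.635, -0.385], [0.613, -0.391], [0.6, -0.198]]
tape [[413.0, 219.0], [423.0, 190.0], [454.0, 200.0], [444.0, 229.0]]
[[0.415, -0.274], [0.454, -0.282], [0.441, -0.324], [0.401, -0.316]]
hole hsv [[16, 117, 85], [17, 59, 108], [27, 18, 125], [38, 9, 108], [45, 7, 70], [120, 7, 38], [113, 36, 28], [113, 39, 26], [90, 20, 25], [90, 20, 25], [16, 91, 53], [17, 132, 155], [17, 130, 186], [17, 131, 191], [17, 131, 192], [17, 130, 192], [17, 132, 190], [17, 134, 188], [17, 132, 186], [17, 120, 172], [18, 48, 150], [39, 14, 126], [30, 16, 93], [16, 90, 88], [16, 132, 93]]
backtop0 [0.6332 0.0591 0.115 ]
backtop1 [0.4004 0.0724 0.115 ]
backbot0 [0.6765 0.0441 0.    ]
backbot1 [0.36   0.0702 0.    ]
hole [0.5204 0.0577 0.075 ]
dtip [ 0.5726 -0.2007  0.017 ]
dend [ 0.5701 -0.3819  0.017 ]
dshoulder [ 0.5708 -0.3011  0.017 ]
```

View pics/crop2.png

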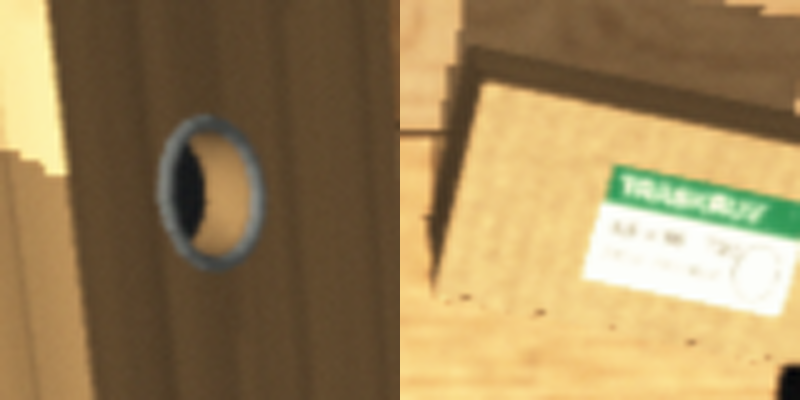

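Call:
{"op": "send_rows", "data": {"steps": [0,2,3.5,0,0,0,2,3.5,0,0,0,2,3.5,0,0,0,2,3.5,0,0,0,2,3.4,0,0,-0.06,0,0,0,-8.5,-0.06,0,0,0,-8.5,-0.06,0,0,0,-8.5,-0.06,0,0,0,-8.5,-0.06,0,0,0,-8.5,-0.06,0,0,0,-8.5,-0.06,0,0,0,-8.5]}}

```text
clock: 2.9
position: [0.5714, -0.3211, 0.1965]
ee_rot: [-0.0, 0.866, 0.5, -0.0]
contact_force: [-0.4, 0.4, -0.4]
width: 0.0401
gripper_force: 0.0
```

Call:
{"op": "send_rows", "data": {"steps": [-0.06,0,0,0,-8.5,-0.06,0,0,0,-8.5,-0.06,0,0,0,-8.5,-0.06,0,0,0,-4,-0.06,0,0,3,0,-0.06,0,0,3,0,-0.06,0,0,3,0,-0.06,0,0,0,0,-0.06,0,0,0,0]}}

```text
clock: 3.8
position: [0.5715, -0.321, 0.1067]
ee_rot: [-0.0, 0.712, 0.702, -0.0]
contact_force: [-0.4, -0.5, -0.1]
width: 0.0403
gripper_force: 0.0
```

Run:
```python
from h import *
c,K,T=snap("wrist","w2"); P=pose(); print(P.round(4).tolist(), get_state()["width"])
```

```text
[[0.0149, 0.9999, 0.0017, 0.5724], [0.9999, -0.0149, -0.0013, -0.3215], [-0.0013, 0.0017, -1.0, 0.108], [0.0, 0.0, 0.0, 1.0]] 0.04002809100369348
```

View pics/w2.png

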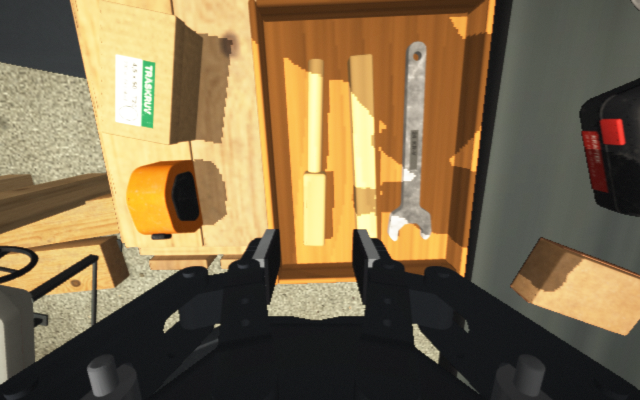

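Dowel in view: tip (316,60), shoulder (315,173), end (314,245); the stick is at columns 350–378.

Run:
```python
from h import *
c,K,T=load("w2")
for n,uv,z in [("tip",(316.5,60),.02),("sh",(315.5,172),.026),("end",(314,245),.017),("sh1",(304.5,174),.028),("sh2",(326.5,174),.028),("e1",(304,243),.028),("e2",(325,243),.028),("stickR",(350,60),.026),("stick",(362,220),.026),("wall",(268,200),.04),("tipL",(309,60),.024),("tipR",(323.5,60),.024),
 ("spJaw",(411,225),.015),("tape",(150,190),.063),("tapeR",(187,195),.063)]: print(n,ray(K,T,uv,z).round(4))
```

```text
tip [ 0.5747 -0.2003  0.02  ]
sh [ 0.5724 -0.2987  0.026 ]
end [ 0.5697 -0.3782  0.017 ]
sh1 [ 0.562  -0.3001  0.028 ]
sh2 [ 0.5828 -0.3004  0.028 ]
e1 [ 0.5598 -0.3707  0.028 ]
e2 [ 0.581 -0.371  0.028]
stickR [ 0.6034 -0.2019  0.026 ]
stick [ 0.618  -0.3477  0.026 ]
wall [ 0.5282 -0.3218  0.04  ]
tipL [ 0.5681 -0.201   0.024 ]
tipR [ 0.5807 -0.2012  0.024 ]
spJaw [ 0.6711 -0.3579  0.015 ]
tape [ 0.4353 -0.3054  0.063 ]
tapeR [ 0.4653 -0.3101  0.063 ]
```

Call:
{"op": "send_rows", "data": {"steps": [-0.06,0,0,3,0,-0.06,0,0,3,0,-0.06,0,0,2,0,-0.06,0,0,1.2,0,-0.06,0,0,0.7,0,-0.06,0,0,0,0,-1,0,0,0,0,-1,0,0,0,0,-1,0,0,0,0,-1,0,0,0,0,-1,0,0,0,0], "newtons": 60}}

```text
clock: 4.95
position: [0.5717, -0.3209, 0.008]
ee_rot: [0.0, 0.712, 0.702, 0.0]
contact_force: [-0.0, 0.4, -0.5]
width: -0.0
gripper_force: 0.0
```

Run:
```python
from h import *
c,K,T=snap("wrist","w3"); print(get_state()["width"],pose()[:3,3])
t,_,_=snap("top","top3")
save(np.hstack([c[:300,150:500],cv2.resize(t[140:220,345:445],None,fx=3.75,fy=3.75)]),"v3")
```

```text
-4.4521091002529686e-05 [ 0.5716919  -0.3208316   0.00791602]
```

View pics/v3.png

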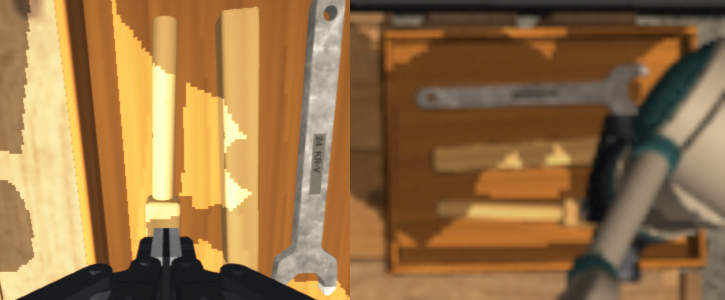

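Run:
```python
from h import *
c,K,T=load("w3")
print("tcp px",proj(K,T,pose()[:3,3]), "grasp px",proj(K,T,pose()[:3,3]+[0,0,.0187]))
for n,uv,z in [("tip",(315,16),.02),("sh",(315,200),.022),("shtop",(315,204),.028)]: print(n,ray(K,T,uv,z).round(4))
save(cv2.resize(c[180:330,240:400],None,fx=4,fy=4),"v4")
```

```text
tcp px [314.47115328 224.01481831] grasp px [314.38866876 234.67739839]
tip [ 0.5738 -0.1987  0.02  ]
sh [ 0.5723 -0.2996  0.022 ]
shtop [ 0.5723 -0.3004  0.028 ]
```

View pics/v4.png

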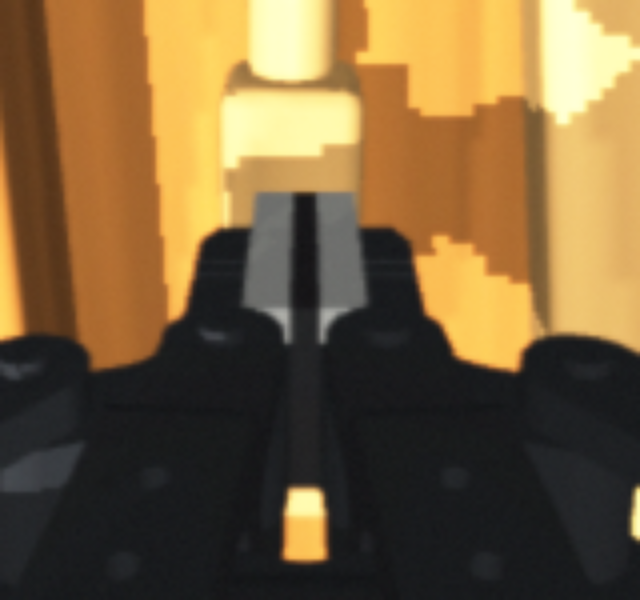

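The picture shows the shut pads above the handle, so the handle sits about 12 mm lower than I assumed. I'll open and go lower, stepping down to contact.

Call:
{"op": "send_rows", "data": {"steps": [-0.06,0,0,0,0,-0.06,0,0,0,0,-0.06,0,0,0,0,-0.06,0,0,0.4,0,-0.06,0,0,0.4,0,-0.06,0,0,0,0]}}

```text
clock: 5.65
position: [0.571, -0.3203, -0.0013]
ee_rot: [-0.001, 0.712, 0.702, -0.0]
contact_force: [-0.3, 0.0, 0.6]
width: 0.0406
gripper_force: 0.0
```

Call:
{"op": "send_rows", "data": {"steps": [-0.06,0,0,0.2,0,-0.06,0,0,0.2,0,-0.06,0,0,0,0]}}

```text
clock: 5.95
position: [0.5714, -0.3206, -0.0046]
ee_rot: [-0.0, 0.712, 0.702, -0.0]
contact_force: [0.7, 0.3, -0.1]
width: 0.04
gripper_force: 0.0
```

Call:
{"op": "send_rows", "data": {"steps": [-0.3,0,0,0.2,0,-0.3,0,0,0,0,-0.3,0,0,0,0]}}

```text
clock: 6.25
position: [0.5716, -0.3208, -0.0063]
ee_rot: [0.0, 0.712, 0.702, -0.0]
contact_force: [0.1, -0.2, 0.5]
width: 0.0298
gripper_force: 0.0
```

Call:
{"op": "send_rows", "data": {"steps": [-1,0,0,0,0,-1,0,0,0,0,-1,0,0,0,0,-1,0,0,0,0]}}

```text
clock: 6.65
position: [0.5716, -0.3208, -0.0062]
ee_rot: [0.0, 0.712, 0.702, -0.0]
contact_force: [0.4, -0.6, -1.0]
width: 0.0
gripper_force: 0.0
```

Run:
```python
from h import *
D={f:load(f) for f in ("top0","w1","w2","w3")}
def tri(n,obs):
    A=np.zeros((3,3));b=np.zeros(3);L=[]
    for f,uv in obs:
        _,K,T=D[f]; d=T[:3,:3]@np.linalg.inv(K)@[*uv,1]; d/=np.linalg.norm(d); M=np.eye(3)-np.outer(d,d); A+=M;b+=M@T[:3,3]; L.append((d,T[:3,3]))
    p=np.linalg.solve(A,b); print(n,p.round(4),[round(1000*np.linalg.norm(np.cross(d,p-o)),1) for d,o in L])
tri("tip",[("w1",(362,93)),("w2",(316.5,60)),("w3",(315,16))])
tri("sh",[("w1",(445,95)),("w2",(315.5,172)),("w3",(315,200))])
tri("sh12",[("w1",(445,95)),("w2",(315.5,172))])
tri("end",[("w1",(510,96)),("w2",(314,245))])
tri("traySWcorner(w1 545,130; w2 272,280)",[("w1",(545,130)),("w2",(273,280))])
tri("tray NW",[("w1",(330,133)),("w2",(250,8))])
tri("trayNW top",[("top0",(355.5,212.5)),("w1",(330,133))])
c,K,T=snap("wrist","w5")
b,_,_=load("w3"); print(np.abs(c.astype(int)-b).mean())
print(get_state())
```

```text
tip [ 0.5735 -0.1999  0.0213] [np.float64(1.4), np.float64(1.3), np.float64(0.8)]
sh [ 0.5717 -0.3001  0.0208] [np.float64(1.4), np.float64(0.8), np.float64(0.6)]
sh12 [ 0.5714 -0.2999  0.0215] [np.float64(1.1), np.float64(1.1)]
end [ 0.5693 -0.3717  0.0318] [np.float64(0.7), np.float64(0.7)]
traySWcorner(w1 545,130; w2 272,280) [ 0.5325 -0.3873  0.0716] [np.float64(2.2), np.float64(2.2)]
tray NW [ 0.5233 -0.1626  0.0307] [np.float64(2.0), np.float64(2.0)]
trayNW top [ 0.524  -0.1632  0.0275] [np.float64(1.7), np.float64(1.7)]
23.27927734375
{'clock': 6.7, 'qpos': array([-6.17419949e-01,  5.53630016e-01,  1.59174181e+00, -1.02630708e-04,
        9.96032896e-01, -6.02272246e-01]), 'qd': array([ 0.00121601,  0.00148311,  0.00203012,  0.00250094, -0.00121469,
       -0.00068237]), 'effort': array([ 4.15353861e-04, -5.26830447e+01, -1.97657061e+01, -4.04512448e-04,
       -1.43187340e-04, -6.83835282e-06]), 'position': array([ 0.57162972, -0.32079712, -0.00622356]), 'ee_rot': array([ 1.00045660e-04,  7.12422393e-01,  7.01750898e-01, -2.59991223e-05]), 'contact_force': array([ 0.0524403 , -0.19386955, -1.21769507]), 'moment': array([0.01846092, 0.01553151, 0.01937641]), 'gripper_force': 0.0, 'width': 0.0004001987313596802}
```

Run:
```python
from h import *
c,K,T=load("w5"); c3,K3,T3=load("w3")
for KK,TT,r in ((K3,T3,228),):
    d=TT[:3,:3]@np.linalg.inv(KK)@[315,r,1]; o=TT[:3,3]
    for y in (-.31,-.321): print(y,(o+d*(y-o[1])/d[1]).round(4))
s,_,_=snap("scene","s5")
save(np.hstack([cv2.resize(c[100:300,215:415],None,fx=2,fy=2),cv2.resize(s[130:230,300:400],None,fx=4,fy=4)]),"v5")
```

```text
-0.31 [ 0.5722 -0.31    0.0426]
-0.321 [ 0.572  -0.321   0.0147]
```

View pics/v5.png

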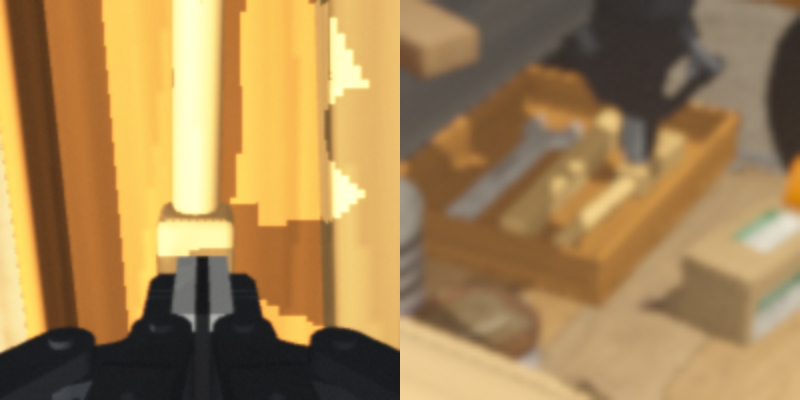

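The picture still shows the shut tips above the handle, so the real tips sit well behind the nominal TCP. I'll touch the handle top gently to calibrate.

Call:
{"op": "send_rows", "data": {"steps": [-1,0,0,0.2,0,-1,0,0,0.2,0,-1,0,0,0,0]}}

```text
clock: 7.05
position: [0.5719, -0.321, -0.0066]
ee_rot: [0.001, 0.712, 0.702, 0.0]
contact_force: [-4.3, 3.3, 18.2]
width: -0.0003
gripper_force: 9.0
```

Call:
{"op": "send_rows", "data": {"steps": [-1,0,0,-1,0,-0.06,0,0,0,0,-0.06,0,0,0,0,-0.06,0,0,0,0,-0.06,0,0,0.8,0,-0.06,0,0,0.8,0,-0.06,0,0,0.4,0,-0.06,0,0,0,0]}}

```text
clock: 7.85
position: [0.5707, -0.3202, -0.0219]
ee_rot: [-0.001, 0.712, 0.702, -0.0]
contact_force: [-0.5, 0.4, -0.5]
width: 0.0405
gripper_force: 0.0
```

Call:
{"op": "send_rows", "data": {"steps": [-1,0,0,0,0,-1,0,0,0,0,-1,0,0,0,0,-1,0,0,0,0]}}

```text
clock: 8.25
position: [0.5716, -0.3208, -0.0202]
ee_rot: [0.0, 0.712, 0.702, -0.0]
contact_force: [0.1, -0.6, -0.6]
width: 0.0208
gripper_force: 61.3
```

Call:
{"op": "send_rows", "data": {"steps": [-1,0,0,-1,0,-1,0,0,-2,0,-1,0,0,-2.8,0,-1,3,-0.8,0,0,-1,3,-0.8,0,0,-1,3,-0.8,0,0,-1,3,-0.8,0,0,-1,3,-0.8,0,0,-1,3,-0.8,0,0.9,-1,3,-0.8,0,2,-1,1.7,-0.8,0,0,-1,0,0,0,0]}}

```text
clock: 9.45
position: [0.511, -0.0903, 0.0382]
ee_rot: [-0.001, 0.729, 0.685, -0.0]
contact_force: [1.0, 0.1, 0.2]
width: 0.0203
gripper_force: 61.4
```

Run:
```python
from h import *
c,K,T=snap("wrist","w6"); P=pose(); print(P.round(4).tolist(), get_state()["width"])
save(cv2.resize(c[:260,180:520],None,fx=2,fy=2),"v6")
```

```text
[[0.0631, 0.998, 0.0008, 0.5124], [0.998, -0.0631, -0.0009, -0.0919], [-0.0009, 0.0009, -1.0, 0.0383], [0.0, 0.0, 0.0, 1.0]] 0.020149600707190553
```

View pics/v6.png

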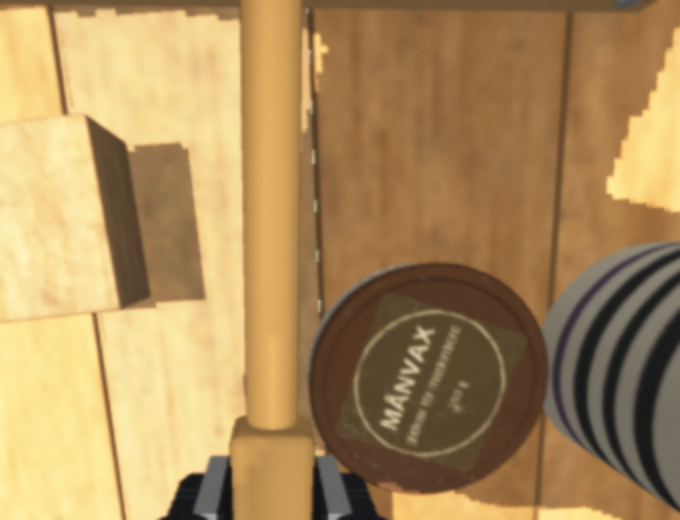

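Run:
```python
from h import *
c,K,T=load("w6")
a=ray(K,T,(315.5,205),.0755); b=ray(K,T,(316,1),.0755); print("shoulder",a.round(4),"far",b.round(4),"dir",np.degrees(np.arctan2(b[1]-a[1],b[0]-a[0])))
print("at y=.0575 x=",a[0]+(b-a)[0]/(b-a)[1]*(.0575-a[1]))
e1=ray(K,T,(180+60/2,6),0); e2=ray(K,T,(180+560/2,4),0); print("edge",e1.round(4),e2.round(4))
c,K,T=load("w1")
o=T[:3,3]; d=T[:3,:3]@np.linalg.inv(K)@[127.2,138.6,1]
for y in (.055,.0575,.06): print((o+d*(y-o[1])/d[1]).round(4))
```

```text
shoulder [ 0.513  -0.0654  0.0755] far [0.5191 0.0291 0.0755] dir 86.33289986225081
at y=.0575 x= 0.5208955629914146
edge [0.4481 0.0586 0.    ] [0.6192 0.0493 0.    ]
[0.5199 0.055  0.0772]
[0.5197 0.0575 0.0735]
[0.5194 0.06   0.0698]
```

Call:
{"op": "send_rows", "data": {"steps": [-1,1,-0.1,0,0,-1,1,0,0,0,-1,1,0,0,0,-1,1,0,0,0,-1,0.5,0,0,0,-1,0,0,0,0]}}

```text
clock: 10.1
position: [0.5144, -0.0467, 0.0376]
ee_rot: [0.0, 0.73, 0.684, -0.0]
contact_force: [0.4, -0.1, -1.2]
width: 0.0206
gripper_force: 61.4
```

Call:
{"op": "send_rows", "data": {"steps": [-1,0.4,0,0,0,-1,0.4,0,0,0,-1,0,0,0,0]}}

```text
clock: 10.4
position: [0.5152, -0.0413, 0.0381]
ee_rot: [0.001, 0.729, 0.684, -0.001]
contact_force: [-1.0, -5.8, 1.3]
width: 0.0208
gripper_force: 61.6
```

Call:
{"op": "send_rows", "data": {"steps": [-1,0.3,0,0,0,-1,0.3,0,0,0,-1,0,0,0,0]}}

```text
clock: 10.7
position: [0.5156, -0.0349, 0.0381]
ee_rot: [0.001, 0.73, 0.684, -0.001]
contact_force: [-1.5, -4.9, 0.6]
width: 0.0206
gripper_force: 61.6
```

Run:
```python
from h import *
a,_,_=load("scene0"); c,K,T=snap("scene","s7"); a=a.astype(int)
d=(np.abs(a-c.astype(int)).sum(2)>60)[230:340,120:360]; ys,xs=np.nonzero(d); print(d.sum(), xs.min()+120 if len(xs) else 0, ys.max()+230 if len(ys) else 0, xs.mean()+120,ys.mean()+230)
```

```text
5526 179 339 287.0408975750995 279.7944263481723
```

Run:
```python
from h import *
a,_,_=load("top0"); c,K,T=snap("top","t7")
d=(np.abs(a.astype(int)-c.astype(int)).sum(2)>60)[165:250,150:215]; print(d.sum(0).tolist())
print(a[205,170:212].sum(1).tolist()); print(c[205,170:212].sum(1).tolist())
print([ray(K,T,(u,205),.1).round(3).tolist() for u in (180,184,188)])
```

```text
[0, 0, 0, 0, 0, 0, 0, 0, 0, 0, 0, 0, 0, 0, 0, 0, 0, 0, 0, 0, 0, 0, 0, 0, 0, 0, 0, 0, 0, 0, 0, 0, 0, 0, 0, 0, 0, 0, 0, 0, 6, 18, 29, 39, 40, 55, 63, 69, 76, 73, 74, 83, 81, 71, 57, 46, 36, 23, 12, 6, 2, 0, 0, 0, 0]
[415, 410, 403, 402, 404, 392, 373, 370, 369, 372, 378, 370, 326, 243, 204, 211, 224, 234, 241, 239, 240, 226, 212, 224, 290, 364, 388, 394, 390, 383, 380, 385, 400, 466, 508, 485, 486, 529, 532, 538, 535, 528]
[405, 402, 400, 398, 397, 389, 370, 362, 367, 366, 375, 365, 319, 239, 204, 207, 221, 230, 234, 241, 234, 222, 217, 355, 490, 501, 480, 377, 174, 140, 139, 134, 134, 137, 163, 296, 459, 526, 526, 533, 528, 524]
[[0.54, 0.333, 0.1], [0.54, 0.322, 0.1], [0.54, 0.31, 0.1]]
```

Call:
{"op": "send_rows", "data": {"steps": [-1,-2,0,0,0,-1,-3,0,0,0,-1,-3.5,0,0,0,-1,-3.5,0,0,0,-1,-3.2,1.5,0,0,-1,-3.2,1.5,0,0,-1,-3.3,1.5,0,0,-1,-3.2,1.5,0,0,-1,-3.2,1.4,0,0,-1,0,0,0,-2.9,-1,0,0,0,0]}}

```text
clock: 11.9
position: [0.5706, -0.3194, 0.037]
ee_rot: [-0.001, 0.713, 0.701, 0.0]
contact_force: [-0.7, 0.8, -0.8]
width: 0.0205
gripper_force: 61.3
```

Run:
```python
from h import *
print(pose().round(4).tolist(), get_state()["width"])
c,K,T=snap("top","t8")
print(c[205,180:212].sum(1).tolist())
w,K,T=snap("wrist","w8")
b,_,_=load("w6"); r=lambda im,y: im[y,280:350].astype(int)
for y in (60,150,200,212,216,220): print(y, (w[y,295:340,0].astype(int)-w[y,295:340,2]).tolist())
```

```text
[[0.0171, 0.9999, -0.0004, 0.5706], [0.9999, -0.0171, 0.0012, -0.3194], [0.0012, -0.0004, -1.0, 0.037], [0.0, 0.0, 0.0, 1.0]] 0.02053079147692695
[378, 369, 323, 242, 288, 438, 508, 501, 427, 238, 151, 145, 136, 133, 139, 142, 159, 336, 517, 576, 577, 583, 578, 578, 577, 555, 532, 529, 528, 536, 531, 525]
60 [170, 170, 167, 168, 165, 124, 91, 94, 102, 105, 108, 112, 118, 118, 120, 120, 120, 123, 125, 125, 124, 122, 122, 122, 122, 120, 119, 117, 116, 115, 110, 108, 103, 99, 90, 89, 105, 114, 115, 116, 115, 115, 114, 112, 113]
150 [169, 170, 168, 170, 170, 167, 159, 131, 104, 93, 86, 81, 75, 72, 69, 65, 64, 66, 67, 72, 74, 79, 84, 89, 94, 97, 106, 112, 118, 124, 127, 126, 114, 100, 137, 165, 165, 165, 164, 165, 165, 167, 170, 168, 167]
200 [162, 165, 164, 165, 166, 166, 166, 155, 123, 97, 90, 83, 80, 75, 73, 69, 71, 69, 70, 69, 67, 69, 75, 83, 91, 100, 108, 114, 121, 126, 126, 116, 101, 103, 166, 168, 170, 169, 167, 166, 164, 165, 138, 120, 117]
212 [165, 162, 134, 97, 89, 85, 83, 79, 83, 117, 120, 103, 92, 84, 79, 74, 75, 76, 72, 72, 71, 70, 77, 85, 94, 103, 110, 118, 124, 127, 114, 99, 82, 76, 76, 76, 75, 73, 74, 74, 90, 113, 117, 118, 116]
216 [161, 136, 107, 99, 98, 96, 96, 91, 90, 88, 87, 85, 84, 82, 81, 82, 81, 81, 81, 82, 84, 83, 85, 85, 83, 82, 81, 84, 81, 81, 81, 81, 80, 81, 84, 81, 80, 78, 74, 72, 73, 97, 115, 116, 117]
220 [140, 120, 109, 109, 107, 112, 112, 112, 113, 113, 113, 114, 113, 111, 110, 113, 114, 112, 114, 116, 116, 118, 119, 118, 119, 115, 116, 116, 117, 118, 118, 116, 119, 118, 119, 119, 119, 122, 127, 129, 119, 92, 103, 116, 117]
```

Call:
{"op": "send_rows", "data": {"steps": [-1,0,0,2,0,-1,0,0,2,0,-1,0,0,1,0,-1,0,0,0.6,0,-1,0,0,0,0,-0.06,0,0,0,0,-0.06,0,0,0,0,-0.06,0,0,0,0,-0.06,0,0,-2,0,-0.06,0,0,-5,0,-0.06,0,0,-5,0,-0.06,0,0,0,0]}}

```text
clock: 13.2
position: [0.5756, -0.3221, 0.1106]
ee_rot: [0.008, 0.712, 0.702, 0.001]
contact_force: [0.6, -0.2, 0.6]
width: 0.0398
gripper_force: 0.0
```

Call:
{"op": "send_rows", "data": {"steps": [-0.06,0,0,-3,-8.5,-0.06,0,0,-3,-8.5,-0.06,0,0,0,-8.5,-0.06,0,0,0,-8.5,-0.06,0,0,0,-8.5,-0.06,0,0,0,-8.5,-0.06,0,0,0,-8.5,-0.06,0,0,0,-8.5,-0.06,0,0,0,-8.5,-0.06,0,0,0,-8.5,-0.06,0,0,0,-2.2,-0.06,0,0,0,0]}}

```text
clock: 14.4
position: [0.5706, -0.3187, 0.1618]
ee_rot: [0.0, 0.032, 0.999, -0.0]
contact_force: [0.3, -0.2, -0.6]
width: 0.0401
gripper_force: 0.0
```

```bash
cat >> h.py <<'E'
def go(x,y,yaw=None):
    P=pose(); d=P[:3,:3].T@np.array([x-P[0,3],y-P[1,3],0]); psi=np.degrees(np.arctan2(P[1,0],P[0,0]))
    print("pos",P[:3,3].round(4),"yaw",psi.round(2),"tool dx,dy cm",(d[:2]*100).round(2),"roll",None if yaw is None else round((psi-yaw+180)%360-180,2))
E
python3 - <<'E'
from h import *
go(.5366,.316,176.35)
E
```

```text
pos [ 0.5706 -0.3187  0.1618] yaw 176.32 tool dx,dy cm [ 7.47 63.12] roll -0.03
```

Call:
{"op": "send_rows", "data": {"steps": [-0.06,0.5,4.2,0,0,-0.06,0.5,4.2,0,0,-0.06,0.5,4.2,0,0,-0.06,0.5,4.2,0,0,-0.06,0.5,4.2,0,0,-0.06,0.5,4.2,0,0,-0.06,0.5,4.2,0,0,-0.06,0.5,4.2,0,0,-0.06,0.5,4.2,0,0,-0.06,0.5,4.2,0,0,-0.06,0.5,4.2,0,0,-0.06,0.5,4.2,0,0]}}

```text
clock: 15.6
position: [0.5428, 0.1898, 0.162]
ee_rot: [0.0, 0.033, 0.999, 0.0]
contact_force: [1.0, 0.2, 0.3]
width: 0.0398
gripper_force: 0.0
```

Call:
{"op": "send_rows", "data": {"steps": [-0.06,0.5,4.2,0,0,-0.06,0.5,4.2,0,0,-0.06,0.5,4.2,0,0,-0.06,0,0,0,0,-0.06,0,0,0,0]}}

```text
clock: 16.1
position: [0.5357, 0.3155, 0.1614]
ee_rot: [-0.0, 0.031, 1.0, -0.0]
contact_force: [0.9, -0.8, -0.7]
width: 0.0403
gripper_force: 0.0
```

Run:
```python
from h import *
go(.5366,.316,176.35)
c,K,T=snap("wrist","w9"); save(c,"v9")
```

```text
pos [0.5357 0.3155 0.1614] yaw 176.42 tool dx,dy cm [-0.09  0.06] roll 0.07
```

View pics/v9.png

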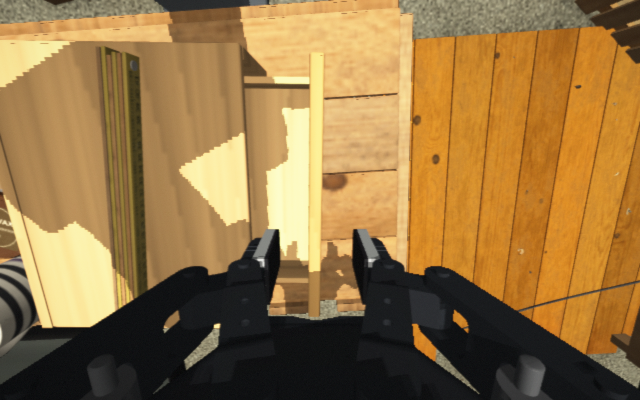

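Panel top edge at columns 309–324, centred between the fingers (272/360); descend, pinch and pull.

Call:
{"op": "send_rows", "data": {"steps": [-0.06,0,0,3,0,-0.06,0,0,3,0,-0.06,0,0,2.5,0,-0.06,0,0,1.5,0,-0.06,0,0,0.9,0,-0.06,0,0,0,0,-1,0,0,0,0,-1,0,0,0,0,-1,0,0,0,0,-1,0,0,0,0], "newtons": 50}}

```text
clock: 17.15
position: [0.5371, 0.315, 0.0541]
ee_rot: [0.001, 0.032, 0.999, 0.0]
contact_force: [0.2, -1.5, 5.6]
width: 0.0104
gripper_force: 52.7
```

Call:
{"op": "send_rows", "data": {"steps": [-1,0,0.5,0,0,-1,0,1,0,0,-1,0,1.2,0,0,-1,0,1.2,0,0,-1,0,1.2,0,0,-1,0,1.2,0,0,-1,0,1.2,0,0,-1,0,0.9,0,0,-1,0,0,0,0,-1,0,0,0,0]}}

```text
clock: 18.15
position: [0.5435, 0.3995, 0.0541]
ee_rot: [0.002, 0.032, 0.999, 0.001]
contact_force: [2.3, -0.8, 5.0]
width: 0.0105
gripper_force: 52.8
```

Call:
{"op": "send_rows", "data": {"steps": [0,0,0,0,0,0,0,0,0,0,0,0,0,-4,0,0,0,0,-5,0,0,0,0,-5,8.5,0,0,0,0,8.5,0,0,0,0,8.5,0,0,0,0,8.5,0,0,0,0,8.5,0,0,0,0,8.5,0,0,0,0,8.5,0,0,0,0,8.5]}}

```text
clock: 19.35
position: [0.5405, 0.3985, 0.1917]
ee_rot: [-0.001, 0.588, 0.809, -0.001]
contact_force: [-0.5, -0.2, 0.3]
width: 0.0424
gripper_force: 0.0
```

Call:
{"op": "send_rows", "data": {"steps": [1,0,0,0,8.5,1,0,0,0,8.5,1,0,0,0,1.4,1,-4.5,-0.5,0,0,1,-4.5,-0.5,0,0,1,-4.5,-0.5,0,0,1,-4.5,-0.5,0,0,1,-4.5,-0.5,0,0,1,-4.5,-0.5,0,0,1,-4.5,-0.5,0,0,1,-4.5,-0.5,0,0,1,-4.5,-0.5,0,0]}}

```text
clock: 20.55
position: [0.4951, -0.0077, 0.1925]
ee_rot: [-0.0, 0.706, 0.708, -0.0]
contact_force: [0.8, 1.0, 0.6]
width: 0.0857
gripper_force: 0.0
```

Call:
{"op": "send_rows", "data": {"steps": [1,-4.5,-0.5,0,0,1,-4.5,-0.5,0,0,1,-4.5,-0.5,0,0,1,-4.5,-0.5,0,0,1,-4.5,-0.5,0,0,1,-4.5,-0.5,0,0,1,-4.5,-0.5,0,0,1,-4.5,-0.5,0,0,1,0,0,0,0,1,0,0,0,0]}}

```text
clock: 21.55
position: [0.455, -0.3664, 0.1919]
ee_rot: [-0.001, 0.708, 0.707, 0.0]
contact_force: [-0.0, 1.0, 0.4]
width: 0.0854
gripper_force: 0.0
```

Run:
```python
from h import *
go(.45,-.37,90)
c,K,T=snap("wrist","w10"); 
t,_,_=snap("top","t10")
save(np.vstack([c[:260,:],cv2.resize(t[130:265,140:460],(640,270))]),"v10")
```

```text
pos [ 0.455  -0.3664  0.1919] yaw 89.91 tool dx,dy cm [-0.36 -0.5 ] roll -0.09
```

View pics/v10.png

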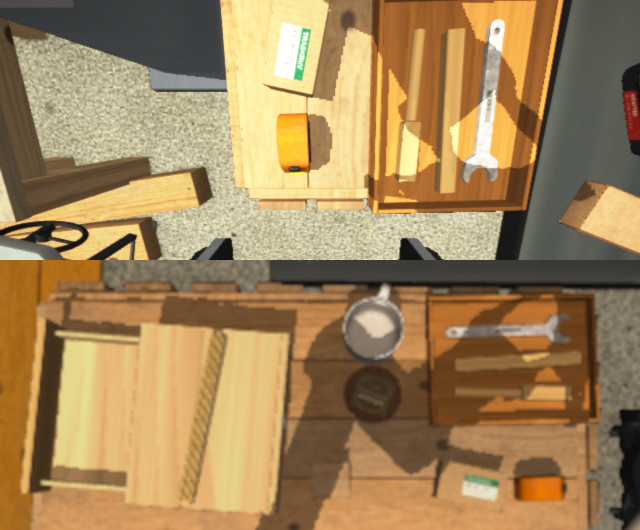

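The picture shows the drawer fully out, tools in the tray, carton near (297,45), tape measure (293,142), and nothing shifted.

Run:
```python
from h import *
c,K,T=load("w10"); hsv=cv2.cvtColor(c,cv2.COLOR_RGB2HSV)
m=cv2.inRange(hsv[100:185,265:325],(5,200,100),(18,255,255)); m[:, :]=cv2.morphologyEx(m,2,np.ones((3,3)))
k=max(cv2.findContours(m,0,2)[0],key=cv2.contourArea); b=cv2.boxPoints(cv2.minAreaRect(k))+[265,100]
print(b.round(1).tolist(),[ray(K,T,p,.06)[:2].round(4).tolist() for p in b])
for n,uv in [("c1",(265,84)),("c2",(309,97)),("c3top right",(327,0)),("c4 left",(284,0))]: print(n,ray(K,T,uv,.052)[:2].round(4))
for y in (20,50,80): print(y,hsv[y,255:340,2].tolist())
c,K,T=load("top0")
for n,uv in [("tl",(285+383/5,140+455/5)),("bl",(285+360/5,140+540/5)),("tr",(285+535/5,140+490/5)),("br",(285+528/5,140+577/5)),("tapeL",(285+562/5,140+520/5)),("tapeR",(285+690/5,140+520/5)),("tapeT",(285+625/5,140+490/5)),("tapeB",(285+625/5,140+548/5))]: print(n,ray(K,T,uv,.052 if 'tape' not in n else .05)[:2].round(4))
```

```text
[[279.0, 114.0], [307.0, 114.0], [307.0, 121.0], [279.0, 121.0]] [[0.4162, -0.2895], [0.4464, -0.2895], [0.4463, -0.2968], [0.4159, -0.2968]]
c1 [ 0.4011 -0.2582]
c2 [ 0.4485 -0.2715]
c3top right [ 0.4672 -0.1795]
c4 left [ 0.424  -0.1795]
20 [254, 253, 253, 253, 253, 254, 254, 254, 254, 254, 254, 253, 253, 253, 251, 253, 254, 254, 254, 254, 254, 253, 253, 254, 254, 254, 254, 253, 253, 253, 253, 253, 253, 253, 252, 252, 253, 253, 253, 253, 254, 253, 253, 253, 253, 253, 253, 254, 253, 253, 253, 253, 252, 252, 251, 250, 250, 251, 252, 252, 252, 252, 251, 251, 251, 252, 252, 251, 251, 251, 240, 169, 142, 154, 157, 158, 155, 149, 148, 150, 153, 152, 154, 155, 143]
50 [254, 254, 254, 254, 254, 254, 254, 254, 254, 254, 252, 253, 253, 253, 254, 254, 254, 254, 254, 254, 254, 254, 254, 255, 255, 255, 255, 255, 255, 255, 255, 255, 255, 255, 255, 255, 255, 255, 255, 255, 255, 255, 254, 233, 212, 231, 246, 247, 242, 235, 214, 201, 216, 247, 252, 252, 252, 252, 253, 253, 253, 253, 253, 252, 249, 203, 144, 152, 156, 153, 152, 152, 152, 150, 147, 143, 143, 141, 141, 142, 148, 152, 159, 162, 163]
80 [254, 254, 254, 254, 255, 254, 254, 254, 254, 254, 254, 254, 254, 254, 254, 254, 254, 254, 254, 254, 254, 254, 254, 254, 254, 254, 254, 254, 254, 254, 254, 254, 254, 254, 254, 254, 254, 253, 253, 253, 251, 249, 240, 224, 215, 209, 207, 233, 251, 253, 253, 253, 252, 252, 252, 252, 252, 252, 252, 234, 161, 149, 159, 161, 160, 159, 156, 152, 149, 150, 154, 158, 162, 163, 163, 162, 164, 166, 165, 161, 173, 238, 247, 248, 248]
tl [ 0.4681 -0.1788]
bl [ 0.4191 -0.1651]
tr [ 0.448  -0.2671]
br [ 0.3978 -0.2624]
tapeL [ 0.4306 -0.283 ]
tapeR [ 0.4306 -0.3577]
tapeT [ 0.448 -0.32 ]
tapeB [ 0.4144 -0.3195]
```

Call:
{"op": "send_rows", "data": {"steps": [0.5,2.3,-1.2,0,0,0.5,2.3,-1.2,0,0,0.5,0,0,4,0,0.5,0,0,4,0,0.5,0,0,4,0,0.5,0,0,3,0,0.5,0,0,2,0,0.5,0,0,2,0,0.5,0,0,0,0]}}

```text
clock: 22.55
position: [0.4301, -0.3167, 0.0007]
ee_rot: [-0.003, 0.707, 0.708, 0.0]
contact_force: [0.3, 1.6, -0.0]
width: 0.0643
gripper_force: 0.0
```

Call:
{"op": "send_rows", "data": {"steps": [0.5,0,0,1,0,0.5,0,0,0,0,-1,0,0,0,0,-1,0,0,0,0,-1,0,0,0,0,-1,0,0,0,0,-1,0,0,0,0], "newtons": 60}}

```text
clock: 23.25
position: [0.432, -0.3206, -0.0064]
ee_rot: [0.001, 0.708, 0.707, 0.0]
contact_force: [-1.3, 0.1, 5.5]
width: 0.0329
gripper_force: 60.5
```

Call:
{"op": "send_rows", "data": {"steps": [-1,0,0,-2.5,0,-1,0,0,-4.5,0,-1,0,0,-4.5,0,-1,0,0,-4.5,0,-1,4,1,0,0,-1,4,1,0,0,-1,4,1,0,0,-1,4,1,0,0,-1,4,1,0,0,-1,4,1,0,0,-1,4,1,0,0,-1,4,1,0,0]}}

```text
clock: 24.45
position: [0.5119, 0.0014, 0.1524]
ee_rot: [-0.0, 0.708, 0.707, -0.0]
contact_force: [0.8, -1.3, -2.1]
width: 0.0332
gripper_force: 60.3
```

Call:
{"op": "send_rows", "data": {"steps": [-1,4,1,0,0,-1,4,1,0,0,-1,4,1,0,0,-1,4,1,0,0,-1,4,1,0,0,-1,4,1,0,0,-1,4,1,0,0,-1,4,1,0,0,-1,0.8,0,0,3.5,-1,0,0,0,0]}}

```text
clock: 25.45
position: [0.5918, 0.3294, 0.1513]
ee_rot: [-0.0, 0.728, 0.686, -0.001]
contact_force: [-0.5, -0.6, -2.5]
width: 0.0336
gripper_force: 60.3
```

Run:
```python
from h import *
go(.5924,.327,86.35)
c,K,T=snap("wrist","w11"); hsv=cv2.cvtColor(c,cv2.COLOR_RGB2HSV)
m=cv2.inRange(hsv,(5,200,100),(18,255,255)); ys,xs=np.nonzero(m[:330,200:440]); print("orange",len(xs),xs.min()+200,xs.max()+200,ys.min(),ys.max())
print(get_state()["width"])
```

```text
pos [0.5918 0.3294 0.1513] yaw 86.58 tool dx,dy cm [-0.23  0.07] roll 0.23
orange 27285 200 439 0 317
0.03298553719683428
```

Call:
{"op": "send_rows", "data": {"steps": [-1,-0.2,0,3.5,0,-1,0,0,3.5,0,-1,0,0,3.5,0,-1,0,0,2,0,-1,0,0,1.2,0,-1,0,0,0.7,0,-1,0,0,0,0,0.3,0,0,0,0,0.3,0,0,0,0,0.3,0,0,-1,0,0.3,0,0,-4,0,0.3,0,0,-5,0]}}

```text
clock: 26.7
position: [0.5909, 0.3251, 0.1089]
ee_rot: [-0.001, 0.729, 0.685, -0.002]
contact_force: [1.1, 0.5, -0.0]
width: 0.0558
gripper_force: 0.0
```

Call:
{"op": "send_rows", "data": {"steps": [0.5,0,0,-4.5,0,0.5,0,0,-4.5,0,1,-4,-0.7,0,0,1,-4,-0.7,0,0,1,-4,-0.7,0,0,1,-4,-0.7,0,0,1,-4,-0.7,0,0,1,-4,-0.7,0,0,1,-4,-0.7,0,0,1,-4,-0.7,0,0,1,-4,-0.7,0,0,1,-4,-0.7,0,0]}}

```text
clock: 27.9
position: [0.4974, -0.0708, 0.2005]
ee_rot: [0.001, 0.729, 0.685, 0.001]
contact_force: [0.2, -0.0, 0.2]
width: 0.0852
gripper_force: 0.0
```

Call:
{"op": "send_rows", "data": {"steps": [1,-4,-0.7,0,0,1,-4,-0.7,0,0,1,-4,-0.7,0,0,1,-4,-0.7,0,0,1,-4,-0.7,0,0,1,-4,-0.7,0,0,1,-3.6,-0.7,0,0,1,0,0,0,5,1,0,0,0,5,1,0,0,0,0,1,0,0,0,0]}}

```text
clock: 29.0
position: [0.4316, -0.3417, 0.1998]
ee_rot: [0.001, 0.785, 0.619, 0.0]
contact_force: [-0.5, 0.2, 0.0]
width: 0.0855
gripper_force: 0.0
```

Run:
```python
from h import *
go(.434,-.2185,76)
c,K,T=snap("wrist","w12"); t,_,_=snap("top","t12")
save(np.hstack([c[:300,160:460],cv2.resize(t[150:270,150:270],(300,300))]),"v12")
```

```text
pos [ 0.4316 -0.3417  0.1998] yaw 76.55 tool dx,dy cm [12.04 -2.64] roll 0.55
```

View pics/v12.png

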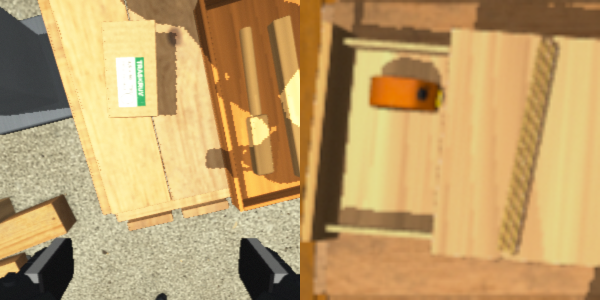

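Carton top corners in the full image: (264,22), (315,20), (269,117), (317,117); the tape lies in the drawer.

Run:
```python
from h import *
c,K,T=load("w12")
p=[ray(K,T,u,.052)[:2] for u in ((264,22),(315,20),(317,117),(269,117))]; print(np.round(p,4).tolist(),np.mean(p,0).round(4))
print([ (round(np.linalg.norm(p[i]-p[j]),4), round(np.degrees(np.arctan2(*(p[i]-p[j])[::-1])),1)) for i,j in ((0,3),(1,2),(1,0),(2,3))])
m=np.mean(p,0); go(m[0],m[1],76)
```

```text
[[0.4188, -0.1646], [0.4712, -0.1751], [0.4508, -0.2704], [0.3977, -0.2578]] [ 0.4346 -0.217 ]
[(np.float64(0.0955), np.float64(77.2)), (np.float64(0.0975), np.float64(77.9)), (np.float64(0.0534), np.float64(-11.4)), (np.float64(0.0545), np.float64(-13.4))]
pos [ 0.4316 -0.3415  0.1994] yaw 76.54 tool dx,dy cm [12.18 -2.61] roll 0.54
```

Call:
{"op": "send_rows", "data": {"steps": [1,4,-0.9,0,-1,1,4,-0.9,0,0,1,4.2,-0.8,0,0,1,0,0,4.5,0,1,0,0,4.5,0,1,0,0,4.5,0,1,0,0,3.5,0,1,0,0,2,0,1,0,0,0,0]}}

```text
clock: 30.0
position: [0.4313, -0.2152, 0.0064]
ee_rot: [-0.003, 0.78, 0.626, -0.001]
contact_force: [-0.2, -0.9, 0.2]
width: 0.0854
gripper_force: 0.0
```

Call:
{"op": "send_rows", "data": {"steps": [1,0,0,1.2,0,1,0,0,0,0,-1,0,0,0,0,-1,0,0,0,0,-1,0,0,0,0,-1,0,0,0,0], "newtons": 80}}

```text
clock: 30.6
position: [0.4342, -0.2175, -0.0016]
ee_rot: [0.001, 0.78, 0.626, 0.0]
contact_force: [-1.7, 0.6, 6.4]
width: 0.0534
gripper_force: 85.5
```

Call:
{"op": "send_rows", "data": {"steps": [-1,0,0,-2.5,0,-1,0,0,-4.5,0,-1,0,0,-4.5,0,-1,0,0,-4.3,0,-1,0,0,0,0,-1,3.9,-0.5,0,0,-1,3.9,-0.4,0,0,-1,3.9,-0.5,0,0,-1,3.9,-0.4,0,0,-1,3.9,-0.5,0,0,-1,3.9,-0.4,0,0,-1,3.9,-0.5,0,0]}}

```text
clock: 31.8
position: [0.4602, 0.0581, 0.1536]
ee_rot: [-0.001, 0.78, 0.625, -0.001]
contact_force: [1.0, -0.0, -3.9]
width: 0.0533
gripper_force: 86.4
```

Call:
{"op": "send_rows", "data": {"steps": [-1,3.9,-0.5,0,0,-1,3.9,-0.4,0,0,-1,3.9,-0.5,0,0,-1,3.9,-0.4,0,0,-1,3.9,-0.5,0,0,-1,3.9,-0.4,0,0,-1,3.9,-0.4,0,0,-1,0,0,0,-4.5,-1,0,0,0,-4.4,-1,0,0,0,0]}}

```text
clock: 32.8
position: [0.4893, 0.3295, 0.1529]
ee_rot: [-0.0, 0.729, 0.684, -0.002]
contact_force: [-0.2, 0.7, -4.2]
width: 0.0528
gripper_force: 86.4
```

Run:
```python
from h import *
go(.4926,.3334,86.35); print(get_state()["width"])
c,K,T=snap("wrist","w13")
# slip check: carton label green pixels
hsv=cv2.cvtColor(c,cv2.COLOR_RGB2HSV); ys,xs=np.nonzero(cv2.inRange(hsv,(65,120,60),(85,255,255))[:330]); print("green",len(xs),xs.min(),xs.max(),ys.min(),ys.max())
# top face front edge along centre columns
for u in (300,315,330): print(c[60:240:6,u].sum(1).tolist())
```

```text
pos [0.4893 0.3295 0.1529] yaw 86.38 tool dx,dy cm [0.41 0.3 ] roll 0.03
0.05278949879371906
green 803 327 346 240 318
[427, 447, 441, 450, 379, 621, 614, 275, 669, 656, 307, 713, 718, 711, 706, 718, 225, 252, 604, 622, 613, 646, 601, 638, 618, 616, 627, 626, 632, 349]
[436, 436, 440, 417, 478, 605, 597, 455, 670, 656, 301, 714, 720, 715, 708, 720, 245, 241, 615, 638, 618, 623, 609, 623, 627, 615, 612, 621, 623, 353]
[453, 442, 435, 244, 578, 600, 621, 532, 669, 653, 290, 716, 719, 716, 713, 718, 248, 219, 616, 625, 624, 633, 618, 612, 611, 600, 617, 615, 619, 334]
```

Call:
{"op": "send_rows", "data": {"steps": [-1,0.2,0.3,3,0,-1,0,0,3.5,0,-1,0,0,3.5,0,-1,0,0,2.2,0,-1,0,0,1.2,0,-1,0,0,0.7,0,-1,0,0,0,0]}}

```text
clock: 33.55
position: [0.4937, 0.3313, 0.0133]
ee_rot: [-0.0, 0.73, 0.684, -0.0]
contact_force: [0.4, -0.4, -3.4]
width: 0.0534
gripper_force: 86.3
```

Call:
{"op": "send_rows", "data": {"steps": [0.7,0,0,0,0,0.7,0,0,0,0,0.7,0,0,-1,0,0.7,0,0,-4,0,0.7,0,0,-5,0,0.7,0,0,-5,0,0.7,0,0,0,0]}}

```text
clock: 34.25
position: [0.4988, 0.3343, 0.1738]
ee_rot: [0.003, 0.729, 0.684, 0.009]
contact_force: [1.6, -0.4, -0.1]
width: 0.0725
gripper_force: 0.0
```

Run:
```python
from h import *
c,K,T=snap("wrist","w14"); t,Kt,Tt=snap("top","t14"); go(.5366+.0053,.4005,176.35)
hsv=cv2.cvtColor(c,cv2.COLOR_RGB2HSV); ys,xs=np.nonzero(cv2.inRange(hsv,(65,120,60),(85,255,255))[:330]); print("green",len(xs),xs.min(),xs.max(),ys.min(),ys.max(),ray(K,T,(xs.mean(),ys.mean()),.064).round(4))
a,_,_=load("t12")
ys,xs=np.nonzero(np.abs(a.astype(int)-t).sum(2)[165:255,155:205]>90); print(len(xs),xs.min()+155,xs.max()+155,ys.min()+165,ys.max()+165)
print(t[235,150:215].sum(1).tolist()); print(a[235,150:215].sum(1).tolist())
```

```text
pos [0.4949 0.3322 0.1671] yaw 86.34 tool dx,dy cm [7.12 4.25] roll -90.01
green 53 315 321 187 225 [0.5028 0.3015 0.064 ]
1811 155 204 165 251
[276, 247, 156, 99, 88, 71, 64, 64, 78, 87, 96, 99, 92, 72, 79, 137, 156, 156, 198, 288, 350, 352, 352, 342, 331, 330, 348, 358, 358, 360, 364, 365, 358, 350, 343, 332, 327, 322, 317, 310, 295, 289, 291, 298, 394, 477, 476, 471, 479, 476, 465, 466, 471, 509, 552, 545, 531, 516, 515, 541, 546, 545, 548, 548, 542]
[287, 409, 523, 517, 470, 308, 152, 149, 147, 141, 132, 141, 138, 141, 155, 238, 330, 346, 347, 351, 353, 346, 337, 329, 344, 358, 360, 357, 361, 365, 361, 352, 344, 334, 328, 321, 321, 314, 299, 286, 283, 288, 311, 320, 397, 474, 474, 480, 468, 460, 465, 466, 470, 514, 552, 543, 533, 511, 518, 539, 544, 544, 547, 550, 543]
```

Call:
{"op": "send_rows", "data": {"steps": [-1,3.9,1.4,0,0,-1,3.9,1.4,0,0,-1,3.9,1.4,0,0,-1,0,0,0,0,-1,0,0,4,0,-1,0,0,4,0,-1,0,0,3.5,0,-1,0,0,0,0,-1,0,0,0,0]}}

```text
clock: 35.25
position: [0.5425, 0.4447, 0.0481]
ee_rot: [-0.0, 0.729, 0.684, -0.001]
contact_force: [0.1, 0.2, -0.0]
width: -0.0001
gripper_force: 0.0
```

Call:
{"op": "send_rows", "data": {"steps": [-1,-1,0,0,0,-1,-1,0,0,0,-1,-1,0,0,0,-1,-1,0,0,0,-1,-1,0,0,0,-1,0,0,0,0]}}

```text
clock: 35.85
position: [0.54, 0.3938, 0.0492]
ee_rot: [0.001, 0.73, 0.684, -0.0]
contact_force: [0.2, 0.7, -0.4]
width: -0.0001
gripper_force: 0.0
```

Run:
```python
from h import *
c,K,T=snap("top","t15"); b,_,_=load("t12")
for y in (175,180,240,245): print(b[y,146:175].sum(1).tolist(),'\n',c[y,146:175].sum(1).tolist())
```

```text
[289, 289, 285, 283, 286, 283, 296, 308, 307, 311, 308, 435, 531, 516, 497, 380, 154, 149, 144, 143, 141, 135, 142, 150, 150, 283, 485, 581, 584] 
 [292, 289, 285, 286, 289, 283, 296, 315, 314, 312, 315, 284, 331, 420, 427, 427, 353, 238, 246, 243, 275, 306, 302, 272, 193, 155, 149, 144, 137]
[285, 284, 283, 284, 289, 285, 296, 302, 303, 311, 344, 454, 522, 520, 425, 184, 150, 145, 139, 141, 136, 144, 144, 150, 171, 425, 582, 585, 588] 
 [77, 79, 121, 153, 150, 134, 101, 67, 62, 46, 210, 327, 374, 431, 428, 434, 410, 341, 311, 306, 312, 305, 304, 245, 147, 151, 143, 139, 138]
[288, 294, 300, 305, 422, 521, 518, 507, 400, 149, 156, 152, 146, 163, 320, 432, 431, 422, 409, 413, 400, 371, 369, 382, 367, 333, 337, 344, 331] 
 [243, 294, 304, 304, 308, 306, 311, 312, 303, 287, 382, 472, 435, 458, 528, 518, 510, 405, 149, 153, 150, 147, 196, 293, 308, 272, 276, 292, 316]
[290, 296, 300, 272, 390, 520, 518, 462, 296, 158, 158, 144, 163, 187, 204, 225, 243, 258, 295, 363, 412, 413, 416, 417, 423, 424, 421, 414, 419] 
 [174, 160, 210, 278, 303, 307, 304, 301, 298, 283, 365, 462, 475, 496, 516, 521, 446, 231, 155, 150, 142, 136, 141, 141, 137, 149, 190, 281, 373]
```

Call:
{"op": "send_rows", "data": {"steps": [-1,-1.2,0,0,0,-1,-1.2,0,0,0,-1,-1.2,0,0,0,-1,-1.2,0,0,0,-1,-1.2,0,0,0,-1,-1,0,0,0,-1,-1,0,0,0,-1,-0.8,0,0,0,-1,-0.7,0,0,0,-1,-0.5,0,0,0,-1,0,0,0,0]}}

```text
clock: 37.0
position: [0.5328, 0.2966, 0.0487]
ee_rot: [-0.001, 0.73, 0.683, 0.001]
contact_force: [-1.6, 8.0, 1.4]
width: 0.0002
gripper_force: 3.7
```

Call:
{"op": "send_rows", "data": {"steps": [-1,-0.5,0,0,0,-1,-0.4,0,0,0,-1,-0.3,0,0,0,-1,0,0,0,0]}}

```text
clock: 37.4
position: [0.532, 0.2857, 0.0487]
ee_rot: [-0.002, 0.73, 0.684, 0.001]
contact_force: [-1.7, 8.8, 2.0]
width: -0.0
gripper_force: 4.1
```

Call:
{"op": "send_rows", "data": {"steps": [-1,-0.3,0,0,0,-1,-0.2,0,0,0,-1,0,0,0,0]}}

```text
clock: 37.7
position: [0.5314, 0.2791, 0.0486]
ee_rot: [-0.001, 0.73, 0.684, -0.0]
contact_force: [-2.1, 5.8, 2.5]
width: 0.0002
gripper_force: 3.0
```

Call:
{"op": "send_rows", "data": {"steps": [-1,-0.2,0,0,0,-1,0,0,0,0]}}

```text
clock: 37.9
position: [0.5314, 0.278, 0.0487]
ee_rot: [-0.002, 0.73, 0.684, 0.0]
contact_force: [-3.4, 7.5, 1.8]
width: -0.0001
gripper_force: 4.0
```

Call:
{"op": "send_rows", "data": {"steps": [-1,-0.2,0,0,0,-1,0,0,0,0]}}

```text
clock: 38.1
position: [0.5314, 0.2781, 0.0487]
ee_rot: [-0.003, 0.73, 0.683, 0.002]
contact_force: [-2.0, 12.2, -1.0]
width: -0.0002
gripper_force: 6.4
```

Force is rising with no further motion, so the drawer is at its stop. Back off and check that it stays shut.

Call:
{"op": "send_rows", "data": {"steps": [-1,1,0,0,0,-1,3,0,0,0,-1,4,0,0,0,-1,0,0,-4,0,-1,0,0,-4,0,-1,0,0,0,0,-1,0,0,0,0]}}

```text
clock: 38.8
position: [0.538, 0.3535, 0.1294]
ee_rot: [0.001, 0.729, 0.684, 0.0]
contact_force: [-1.1, -1.0, -0.6]
width: -0.0
gripper_force: 0.0
```

Run:
```python
from h import *
c,K,T=snap("top","t16"); a,_,_=load("top0"); s,Ks,Ts=snap("scene","s16"); s0,_,_=load("scene0")
for y in (175,240): print(a[y,180:212].sum(1).tolist(),'\n',c[y,180:212].sum(1).tolist())
d=np.abs(c.astype(int)-a).sum(2)>60; print("cab region diff",d[165:250,150:215].sum())
# scene: edge of panel top, diff at column strip
g0=cv2.cvtColor(s0,7).astype(int); g=cv2.cvtColor(s,7).astype(int)
print(np.abs(g-g0)[250:340,190:330].mean())
for f,im in(("0",s0),("16",s)): print(f,im[235:345:4,230].sum(1).tolist())
print(pose()[:3,3], get_state()["contact_force"])
def yel(im): 
    h=cv2.cvtColor(im[145:215,350:440],cv2.COLOR_RGB2HSV); return cv2.inRange(h,(18,60,150),(35,170,255)).sum()//255
print("tray pale",yel(a),yel(c))
```

```text
[431, 428, 419, 427, 435, 431, 437, 442, 438, 442, 444, 439, 442, 427, 419, 424, 429, 432, 446, 456, 454, 440, 429, 421, 421, 445, 488, 516, 484, 488, 554, 551] 
 [437, 400, 314, 271, 245, 242, 240, 246, 246, 244, 247, 246, 283, 375, 428, 426, 436, 437, 450, 462, 464, 382, 235, 236, 238, 255, 286, 304, 286, 291, 334, 326]
[404, 408, 418, 421, 429, 425, 420, 413, 402, 408, 421, 416, 411, 409, 408, 410, 415, 417, 417, 476, 531, 515, 489, 501, 549, 536, 520, 500, 502, 526, 540, 538] 
 [410, 414, 420, 426, 433, 431, 423, 417, 410, 413, 426, 423, 417, 411, 413, 415, 424, 422, 421, 388, 327, 307, 288, 297, 326, 317, 298, 281, 290, 307, 317, 318]
cab region diff 2029
30.223174603174602
0 [574, 574, 605, 568, 576, 578, 567, 407, 437, 552, 408, 371, 357, 353, 352, 376, 377, 376, 461, 471, 473, 481, 450, 464, 484, 461, 451, 485]
16 [396, 400, 421, 398, 402, 401, 401, 414, 358, 599, 447, 403, 388, 390, 383, 412, 409, 411, 506, 516, 518, 528, 496, 511, 535, 510, 498, 535]
[0.53655059 0.35312285 0.12727311] [-0.84128959  0.86045482 -0.87273972]
tray pale 503 524
```

```bash
python3 -c "
from rig import sign_off; print(sign_off())"
```

```text
the job is handed in; nothing more can be done
None
```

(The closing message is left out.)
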